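Swing the magnifier over the square jigsaw section

ROBOT

A 6-joint arm with a two-finger parallel gripper is mounted at the origin on the work surface. World frame = base frame: x ahead of the robot, y to its left, z up, the work surface at z = 0. Lengths are in mm, angles in rad, forces in N, time in s.
With the tool pointing down it reaches from about 275 to 1000 mm from the base axis. Payload 8.4 kg.
Tool frame: the origin (TCP) lies at the very end of the fingers, on their centre line; the grasp point (between the pads) lies 19 mm behind it (r.tcp_to_grasp is the distance from the TCP to the grasp point, in mm); z points along the fingers, y is the line along which they close (so a half turn about z gives the same grasp; the last joint's range is limited). The gripper opens to 85 mm and grips with 20 to 120 N. Pads are 22 mm wide; open, the fingers measure 114 mm over their backs; the gripper's body (76 mm by 85 mm) begins 54 mm behind the grasp point. The pads swing forward as they close: fully open they stand 13 mm farther back than shut.
Start: joints at [-1.22, 0.353, 1.633, -0, 1.155, -0.002], TCP at [215.953, -586.509, 231.281] pointing down, gripper open.
Joint ranges: [-2.63, 2.63], [-0.92, 2.1], [0.06, 2.66], [-1.3, 4.44], [0, 2.69], [-3.02, 3.02]. Speed limits (rad/s): [2.22, 2.22, 2.79, 3.14, 3.14, 3.14].

INTERFACE

Orientations are given as [roll, pitch, yaw] about the fixed x, y, z axes, in that order (R = Rz(yaw) Ry(pitch) Rx(roll)).
In Python, from rig import r gives the robot as it stands. The module is installed in compiled form; this text tells all that it offers.
- The arm moves only by the tool play_rows, never from a script. Its argument "rows" is a list of rows, each an object with "dp": the shift along the tool's x, y, z in units of 40 mm (1.0 is 40 mm), a list of three; "turn": the turn, a rotation vector about the tool's x, y, z in units of 6 degrees (1.0 is 6 degrees), a list of three; "fingers": the closure, from 0 (fully open) to 1 (shut). In form: [{"dp": [tx, ty, tz], "turn": [wx, wy, wz], "fingers": fingers}, ...]. A call has 1 to 5 rows; each row shifts and turns the commanded pose from where the row before left it, along the tool's axes as they then stand; what a row does not reach is not made up. A row lasts 1/12 s, in which the tool goes at most 41.7 mm and 7.16 degrees, less where a joint would pass 70% of its speed; a pose out of reach is approached as far as the arm can. A call is refused whole if a number of a shift passes 1 or a number of a turn 1, either way. A call with a gripper value outside its range is refused whole. The fingers move at their own pace and stop on an object; "force" is the grip in N (left out, the last holds). Time passes only in rows, so rows that do not move let the fingers close. It gives the time, the measured TCP pose, the force, the opening and the grip force at its end, in the units of the state.
- r.sense(): the state, without advancing time (a new reading comes with each control period).
- r.grab_frame(name): name is "scene" or "top" or "wrist"; returns a dict with "pixels" (400x640x3 uint8, red, green, blue), "fx", "fy", "cx", "cy" (pixels), "pose" (4x4, takes a point from camera to world coordinates). Camera axes: x right, y down, z forward; pixel columns grow to the right and rows downward; lengths in mm; the calibration is good to about 2 mm. A picture is of the moment at which its call begins. There is no depth.
- r.sign_off(): hands the job in; it is judged then, once.
The state is a dict: "clock": time; "qpos": joint angles; "qvel": joint speeds; "joint_efforts": joint torques, N m; "eef_pos": TCP position; "tcp_rot": TCP orientation; "contact_force": force on the tool from outside, world axes, zero at the start; "wrist_torque": the same for the moment, N m; "opening": opening from 0.0 (shut) to 1.0 (fully open); "grasp_force": force on a finger pad.
Only numpy, scipy, OpenCV 4.12 (cv2) and the standard library are available. Lean on these libraries where they do the work, as an engineer would, in place of code of your own. Each camera call takes 0.05 s, during which the arm holds its last target. There are 200 camera calls.

TASK

On the jigsaw board, swing the round magnifier on its hinged arm away from the sorting tray and leave it standing with its lens centred over the square finished section (not the long strip or the L-shaped corner). Leave the square section lying where it is.

Things in the scene. Friction and masses are not known exactly. Their poses are not given: they have to be found in the camera images.
- pivot (a point): Centre of the magnifier's upright hinge, on top of its fixed post, 165 mm above the table, on the far side of the board. The magnifier arm swings level about this vertical axis, 1.7 rad either way of the middle (the middle points roughly towards the robot); it turns freely against light friction (about 1.1 N at the handle) and stays where it is left. The post stands on a heavy round foot (110 mm across) that does not move.
- lens (a point): Centre of the magnifier's clear round lens, in a white ring 116 mm across and 14 mm thick, on the swinging arm 200 mm from the pivot axis and level with pivot (165 mm above the table). The dark lamp with an oblong head near the board's right edge is another lamp, not this one.
- grip (a point): Grasp point of the magnifier's handle: an upright black round peg, 22 mm in diameter and 60 mm tall, outside the white ring at the arm's very end, on the line from the pivot through the lens, 275 mm from the pivot axis. The point lies on the peg's axis, 203 mm above the table, 17 mm below the peg's top (220 mm); the ring's top is at 172 mm. The peg is fixed to the arm and moves round with it.
- square_section: The target: a square piece of finished jigsaw, 4 by 4 pieces, 68 by 68 mm and 4 mm thick, green-toned card, lying loose on the board (top of the board 8 mm above the table) under the path of the lens, its centre 193 to 207 mm from the pivot axis. Origin at the centre of its underside. Beside it, on the same arc and of the same card, lie a long strip (2 by 6 pieces) and an L-shaped corner; they are not the target, and the three can lie in any order.
Mind the look-alikes: they are no part of the job. Leave any red look-alike of the square_section alone.

How it is judged (in metres and radians):
At the end, for the whole second after the job is handed in: Seen from above, the lens centre stays within 20 mm of the centre of the square section, and the square section lies within 15 mm of where it was at the start (horizontal distance between lens and square_section below 0.02 m and distance of square_section from where it was at the start of the episode below 0.015 m); the robot touches nothing.
It fails at once if the square section was moved more than 15 mm (distance of square_section from where it was at the start of the episode above 0.015 m).
It also fails if it takes over 45 s, if anything falls off the work surface, if the arm or the gripper's body presses on something with over 40 N, if the wrist force passes 120 N, or if a joint passes its speed limit or range.

## Working session

There is one attempt and no reset: what is moved stays moved. The work goes in short steps, Python scripts to look and compute and a tool call to move; the robot and the scene stay as the last step left them, time stands still between calls to the robot, and variables do not carry over. Pictures are saved under pics/ and viewed, at most 10 in all, crops included, and the job is handed in when it is done.

Besides the shell and the picture viewer there is one more tool, called after "Call:" in YAML: its name, and indented under it one key for each argument. play_rows: Moves the arm, as the interface text tells. Its arguments: {"type":"object","properties":{"rows":{"type":"array"},"force":{"type":"number"}},"required":["rows"]}

```bash
mkdir -p pics; cat > h.py <<'E'
import numpy as np, cv2
from rig import r
def snap(n,f):
    d=r.grab_frame(n); cv2.imwrite(f,cv2.cvtColor(d["pixels"],cv2.COLOR_RGB2BGR)); return d
def ray(d,u,v,z):
    T=np.array(d["pose"]); w=T[:3,:3]@np.array([(u-d["cx"])/d["fx"],(v-d["cy"])/d["fy"],1]); o=T[:3,3]
    return (o+w*(z-o[2])/w[2]).round(1)
E
python3 -c "
from h import *
d=snap('top','pics/a.png'); snap('scene','pics/b.png'); print(d['pose'],d['fx'],r.sense())"
```

```text
[[ 1.00359670e-02 -9.90311686e-01  1.38499257e-01  3.37925188e+02]
 [-9.99480155e-01 -1.41783622e-02 -2.89550136e-02 -1.24045804e+02]
 [ 3.06381809e-02 -1.38136668e-01 -9.89939171e-01  1.08691311e+03]
 [ 0.00000000e+00  0.00000000e+00  0.00000000e+00  1.00000000e+00]] 434.73697677796935 {'clock': 0.1, 'qpos': array([-1.22039926e+00,  3.53601631e-01,  1.63404760e+00, -6.34003972e-06,
        1.15516573e+00, -2.38331586e-03]), 'qvel': array([-2.07602370e-03, -2.56083563e-03, -4.42401464e-03, -4.61587024e-04,
        4.85224955e-05, -1.86467030e-03]), 'joint_efforts': array([-9.29898706e-04, -6.06364775e+01, -3.42816532e+01, -2.28132376e-05,
        4.09790766e-03, -1.13457855e-05]), 'eef_pos': array([ 215.80990064, -586.12190297,  230.62773995]), 'tcp_rot': array([-3.14037033e+00,  2.88396431e-06,  3.52782949e-01]), 'contact_force': array([ 0.36619349, -0.2373189 , -0.11646998]), 'wrist_torque': array([ 0.02255364,  0.00190909, -0.02791346]), 'grasp_force': 0.0, 'opening': 1.0033649059275391}
```

View pics/a.png

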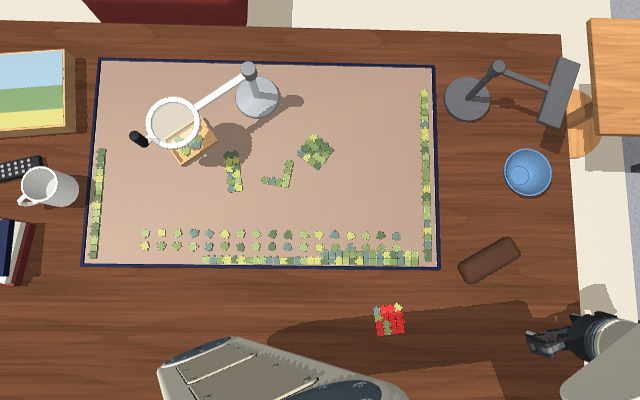

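View pics/b.png

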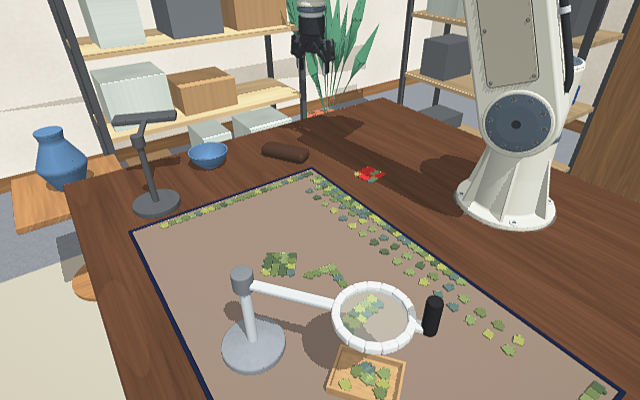

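The top view shows these candidates: the strip at about (233,172), the L at about (280,177), the green square at about (316,151), and a red look-alike at (390,320). The square at (316,151) fits: it is green, a full 4x4, and lies on the arc. The pivot is near (248,70), the lens near (173,122), and the peg near (139,139). I'll confirm with an enlarged crop.

```bash
python3 -c "
from h import *
im=cv2.imread('pics/a.png')[50:200,120:340]; cv2.imwrite('pics/c.png',cv2.resize(im,None,fx=3.6,fy=3.6,interpolation=cv2.INTER_CUBIC))"
```

```text
(no output)
```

View pics/c.png

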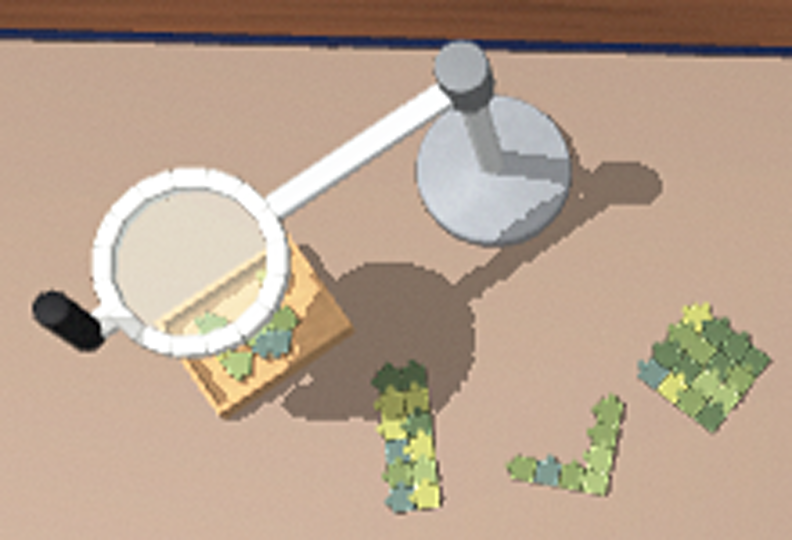

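The crop confirms it. The 4x4 green square is centred at crop (705,366). The lens is at (190,262), the peg top at (52,308) and the hinge top at (462,65), with the foot at (495,170).

```bash
python3 -c "
from h import *
d=r.grab_frame('top')
p=lambda u,v,z: ray(d,120+u/3.6-.4,50+v/3.6-.4,z)
S=p(705,366,12);L=p(190,262,168);G=p(52,308,220);H=p(462,65,178);F=p(495,170,22)
print('S',S,'L',L,'G',G,'H',H,'F',F)
v=(L-H)[:2];print(np.linalg.norm(v),np.linalg.norm((G-H)[:2]),np.linalg.norm((S-H)[:2]))
for n,q in zip('LGS',(L,G,S)): w=(q-H);print(n,np.arctan2(w[1],w[0]))
"
```

```text
S [ 611.1 -138.9   12. ] L [630.1 173.8 168. ] G [585.2 232.4 220. ] H [754.3  13.7 178. ] F [748.1  11.5  22. ]
202.62687383464214 276.449814613792 209.26777104943795
L 2.2305842480686993
G 2.2289841734560554
S -2.324426952325572
```

Call:
play_rows:
  rows:
    - {"dp":[0.94,0.05,-0.25],"turn":[0,0,-0.62],"fingers":0}
    - {"dp":[0.94,0.05,-0.25],"turn":[0,0,-0.62],"fingers":0}
    - {"dp":[0.94,0.05,-0.25],"turn":[0,0,-0.62],"fingers":0}
    - {"dp":[0.94,0.05,-0.25],"turn":[0,0,-0.62],"fingers":0}
    - {"dp":[0.94,0.05,-0.25],"turn":[0,0,-0.62],"fingers":0}
  force: 40

```text
clock: 0.57
eef_pos: [387.8, -507.6, 281.4]
tcp_rot: [-3.141, -0.0, 0.68]
contact_force: [0.3, -0.9, 0.6]
opening: 1.004
grasp_force: 0.0
```

Call:
play_rows:
  rows:
    - {"dp":[0.94,0.05,0],"turn":[0,0,-0.62],"fingers":0}
    - {"dp":[0.94,0.05,0],"turn":[0,0,-0.62],"fingers":0}
    - {"dp":[0.94,0.05,0],"turn":[0,0,-0.62],"fingers":0}
    - {"dp":[0.94,0.05,0],"turn":[0,0,-0.62],"fingers":0}
    - {"dp":[0.94,0.05,0],"turn":[0,0,-0.62],"fingers":0}

```text
clock: 0.98
eef_pos: [524.3, -378.7, 280.9]
tcp_rot: [-3.141, 0.0, 1.005]
contact_force: [0.2, -0.3, -0.2]
opening: 0.998
grasp_force: 0.0
```

Call:
play_rows:
  rows:
    - {"dp":[0.94,0.05,0],"turn":[0,0,-0.62],"fingers":0}
    - {"dp":[0.94,0.05,0],"turn":[0,0,-0.62],"fingers":0}
    - {"dp":[0.94,0.05,0],"turn":[0,0,-0.62],"fingers":0}
    - {"dp":[0.94,0.05,0],"turn":[0,0,-0.62],"fingers":0}
    - {"dp":[0.94,0.05,0],"turn":[0,0,-0.62],"fingers":0}

```text
clock: 1.4
eef_pos: [612.3, -213.1, 280.9]
tcp_rot: [-3.141, -0.0, 1.33]
contact_force: [0.1, -0.2, -0.6]
opening: 1.0
grasp_force: 0.0
```

Call:
play_rows:
  rows:
    - {"dp":[0.94,0.05,0],"turn":[0,0,-0.62],"fingers":0}
    - {"dp":[0.94,0.05,0],"turn":[0,0,-0.62],"fingers":0}
    - {"dp":[0.94,0.05,0],"turn":[0,0,-0.62],"fingers":0}
    - {"dp":[0.94,0.05,0],"turn":[0,0,-0.62],"fingers":0}
    - {"dp":[0.94,0.05,0],"turn":[0,0,-0.62],"fingers":0}

```text
clock: 1.82
eef_pos: [643.0, -28.1, 280.9]
tcp_rot: [-3.141, -0.0, 1.655]
contact_force: [1.0, -0.1, -0.2]
opening: 0.996
grasp_force: 0.0
```

Call:
play_rows:
  rows:
    - {"dp":[0.94,0.05,0],"turn":[0,0,-0.62],"fingers":0}
    - {"dp":[0.94,0.05,0],"turn":[0,0,-0.62],"fingers":0}
    - {"dp":[0.94,0.05,0],"turn":[0,0,-0.62],"fingers":0}
    - {"dp":[0.94,0.05,0],"turn":[0,0,-0.62],"fingers":0}
    - {"dp":[0.94,0.05,0],"turn":[0,0,-0.62],"fingers":0}

```text
clock: 2.23
eef_pos: [613.1, 157.0, 281.0]
tcp_rot: [-3.141, -0.0, 1.979]
contact_force: [0.0, 0.8, -0.5]
opening: 0.999
grasp_force: 0.0
```

Call:
play_rows:
  rows:
    - {"dp":[0.9,0.05,0],"turn":[0,0,-0.62],"fingers":0}
    - {"dp":[0.5,0,0],"turn":[0,0,-0.62],"fingers":0}
    - {"dp":[0,0,0],"turn":[0,0,0],"fingers":0}

```text
clock: 2.48
eef_pos: [590.1, 210.6, 281.0]
tcp_rot: [-3.141, -0.002, 2.113]
contact_force: [0.0, -0.3, 0.1]
opening: 1.001
grasp_force: 0.0
```

```bash
python3 -c "
from h import *
d=snap('wrist','pics/w.png'); snap('top','pics/t.png'); s=r.sense(); print(s['eef_pos'],s['tcp_rot'],s['qpos'])
T=np.linalg.inv(d['pose'])
for p in ([584,233,220],[584,233,172],[s['eef_pos'][0],s['eef_pos'][1],220]):
  c=T[:3,:3]@p+T[:3,3]; print(c[:2]/c[2]*d['fx']+[d['cx'],d['cy']])
"
```

```text
[591.73610439 207.32632638 281.08594346] [-3.14111890e+00  3.38272740e-04  2.10657405e+00] [ 3.34844546e-01  3.15032768e-01  1.57428948e+00 -4.48527406e-04
  1.25266715e+00 -2.00792717e-01]
[327.62318726 178.7107029 ]
[326.19481878 163.03833856]
[318.27238763 212.89176939]
```

View pics/w.png

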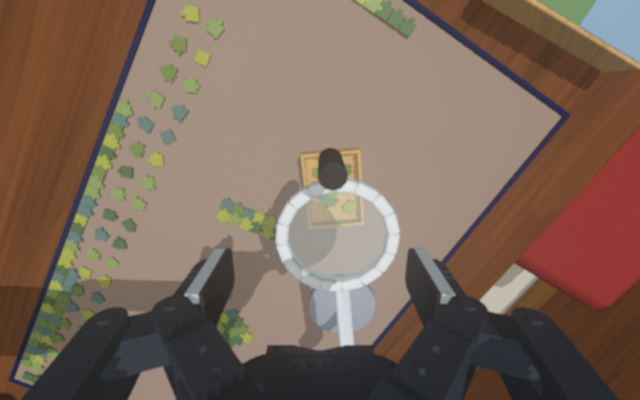

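The wrist view shows the peg top at about (333,176), just beyond the ring and close to the prediction of (328,179).

```bash
python3 -c "
from h import *
d=r.grab_frame('wrist'); s=r.sense(); g=ray(d,333,176,220); L=ray(d,337,236,170)
R=cv2.Rodrigues(np.array([0,0,s['tcp_rot'][2]]))[0]@np.diag([1,-1,-1])
print(g,L,R.T@(g-[*s['eef_pos'][:2],184-s['eef_pos'][2]+220])/40, (R.T@(g-s['eef_pos']))/40)
"
```

```text
[588.  233.3 220. ] [630.9 174.6 170. ] [ 0.62975599  0.25195366 -2.42765427] [0.62975599 0.25195366 1.52765427]
```

Call:
play_rows:
  rows:
    - {"dp":[0.63,0.23,0],"turn":[0,0,0],"fingers":0}
    - {"dp":[0,0,0.8],"turn":[0,0,0],"fingers":0}
    - {"dp":[0,0,0.8],"turn":[0,0,0],"fingers":0}
    - {"dp":[0,0,0.8],"turn":[0,0,0],"fingers":0}
    - {"dp":[0,0,0],"turn":[0,0,0],"fingers":0.3}

```text
clock: 3.05
eef_pos: [584.2, 230.4, 179.1]
tcp_rot: [-3.132, -0.001, 2.103]
contact_force: [-0.8, 0.2, -0.4]
opening: 0.885
grasp_force: 0.0
```

Call:
play_rows:
  rows:
    - {"dp":[0,0,0],"turn":[0,0,0],"fingers":0.6}
    - {"dp":[0,0,0],"turn":[0,0,0],"fingers":1}
    - {"dp":[0,0,0],"turn":[0,0,0],"fingers":1}
    - {"dp":[0,0,0],"turn":[0,0,0],"fingers":1}
    - {"dp":[0,0,0],"turn":[0,0,0],"fingers":1}
  force: 40

```text
clock: 3.47
eef_pos: [588.4, 233.4, 187.5]
tcp_rot: [3.138, 0.001, 2.106]
contact_force: [0.4, -0.7, 5.5]
opening: 0.242
grasp_force: 38.8
```

Call:
play_rows:
  rows:
    - {"dp":[0,0,0],"turn":[0,0,0],"fingers":1}
    - {"dp":[0,0,0],"turn":[0,0,0],"fingers":1}
    - {"dp":[0,0,0],"turn":[0,0,0],"fingers":1}

```text
clock: 3.72
eef_pos: [588.4, 233.4, 187.5]
tcp_rot: [3.138, 0.001, 2.106]
contact_force: [0.6, -0.8, 5.5]
opening: 0.246
grasp_force: 38.8
```

Call:
play_rows:
  rows:
    - {"dp":[-0.04,-0.3,0],"turn":[0,0,-0.42],"fingers":1}
    - {"dp":[-0.04,-0.3,0],"turn":[0,0,-0.42],"fingers":1}
    - {"dp":[-0.04,-0.3,0],"turn":[0,0,-0.42],"fingers":1}
    - {"dp":[-0.04,-0.3,0],"turn":[0,0,-0.42],"fingers":1}
    - {"dp":[-0.04,-0.3,0],"turn":[0,0,-0.42],"fingers":1}

```text
clock: 4.13
eef_pos: [544.2, 192.3, 187.5]
tcp_rot: [3.138, 0.001, 2.328]
contact_force: [0.9, 1.3, 5.9]
opening: 0.247
grasp_force: 40.2
```

```bash
cat > st.py <<'E'
from h import *
s=r.sense(); e=s['eef_pos']; w=e[:2]-[754,14]; a=np.arctan2(w[1],w[0])%(2*np.pi)
print(e,s['tcp_rot'],s['contact_force'],s['wrist_torque'],'r',np.hypot(*w),'ang',a,'left deg',np.degrees(3.959-a),'yaw-ang',s['tcp_rot'][2]%(2*np.pi)-a,s['qpos'][5])
E
python3 st.py
```

```text
[544.1667094  192.26589848 187.48821532] [3.13755021e+00 1.40326816e-03 2.32797910e+00] [0.88581835 1.25103296 5.88334499] [ 0.06531413 -0.09439642  0.02110205] r 275.33387079398847 ang 2.437354286439357 left deg 87.18387730119741 yaw-ang -0.1093751884363785 -0.4205926417466428
```

Tracking cleanly, so I'll carry on at full step.

Call:
play_rows:
  rows:
    - {"dp":[-0.09,-0.595,0],"turn":[0,0,-0.83],"fingers":1}
    - {"dp":[-0.09,-0.595,0],"turn":[0,0,-0.83],"fingers":1}
    - {"dp":[-0.09,-0.595,0],"turn":[0,0,-0.83],"fingers":1}
    - {"dp":[-0.09,-0.595,0],"turn":[0,0,-0.83],"fingers":1}
    - {"dp":[-0.09,-0.595,0],"turn":[0,0,-0.83],"fingers":1}

```text
clock: 4.55
eef_pos: [487.9, 86.3, 187.5]
tcp_rot: [3.139, 0.004, 2.765]
contact_force: [6.7, 0.1, 1.5]
opening: 0.247
grasp_force: 40.1
```

Call:
play_rows:
  rows:
    - {"dp":[-0.09,-0.595,0],"turn":[0,0,-0.83],"fingers":1}
    - {"dp":[-0.09,-0.595,0],"turn":[0,0,-0.83],"fingers":1}
    - {"dp":[-0.09,-0.595,0],"turn":[0,0,-0.83],"fingers":1}
    - {"dp":[-0.09,-0.595,0],"turn":[0,0,-0.83],"fingers":1}
    - {"dp":[-0.09,-0.595,0],"turn":[0,0,-0.83],"fingers":1}

```text
clock: 4.97
eef_pos: [482.7, -33.4, 187.6]
tcp_rot: [3.141, 0.008, -3.084]
contact_force: [12.7, 6.1, -3.7]
opening: 0.246
grasp_force: 39.3
```

```bash
python3 st.py
```

```text
[482.67596348 -33.39230646 187.55481695] [ 3.14146303  0.00759889 -3.08355921] [12.7209355   6.12712254 -3.7159001 ] [ 0.93587144 -1.80189157  0.43416731] r 275.4319580319665 ang 3.314518598047836 left deg 36.92606430653336 yaw-ang -0.1148924992309932 -1.702550438813226
```

Call:
play_rows:
  rows:
    - {"dp":[-0.11,-0.59,0],"turn":[0,0,-0.83],"fingers":1}
    - {"dp":[-0.11,-0.59,0],"turn":[0,0,-0.83],"fingers":1}
    - {"dp":[-0.11,-0.59,0],"turn":[0,0,-0.83],"fingers":1}
    - {"dp":[-0.11,-0.59,0],"turn":[0,0,-0.83],"fingers":1}
    - {"dp":[-0.11,-0.59,0],"turn":[0,0,-0.83],"fingers":1}

```text
clock: 5.38
eef_pos: [528.8, -142.9, 187.5]
tcp_rot: [-3.14, 0.002, -2.649]
contact_force: [2.2, 6.0, 7.3]
opening: 0.244
grasp_force: 40.7
```

Call:
play_rows:
  rows:
    - {"dp":[-0.04,-0.28,0],"turn":[0,0,-0.4],"fingers":1}
    - {"dp":[-0.04,-0.28,0],"turn":[0,0,-0.4],"fingers":1}
    - {"dp":[-0.04,-0.28,0],"turn":[0,0,-0.4],"fingers":1}
    - {"dp":[-0.04,-0.28,0],"turn":[0,0,-0.4],"fingers":1}
    - {"dp":[0,0,0],"turn":[0,0,0],"fingers":1}

```text
clock: 5.8
eef_pos: [558.8, -178.6, 187.5]
tcp_rot: [-3.138, 0.002, -2.484]
contact_force: [-0.9, -1.2, 10.5]
opening: 0.245
grasp_force: 40.9
```

```bash
python3 st.py; python3 -c "
from h import *
d=snap('top','pics/t2.png')
im=cv2.imread('pics/t2.png')[50:200,220:440]; cv2.imwrite('pics/t2c.png',cv2.resize(im,None,fx=3.6,fy=3.6,interpolation=cv2.INTER_CUBIC))"
```

```text
[ 558.75426779 -178.56392021  187.46940469] [-3.13756596e+00  2.02381797e-03 -2.48425041e+00] [-0.94676636 -1.16500589 10.49719952] [-0.0900894   0.27794221  0.07352055] r 274.22939177655405 ang 3.9200756480709478 left deg 2.2302010858166015 yaw-ang -0.12114074918274076 -2.5392914488729947
```

View pics/t2c.png

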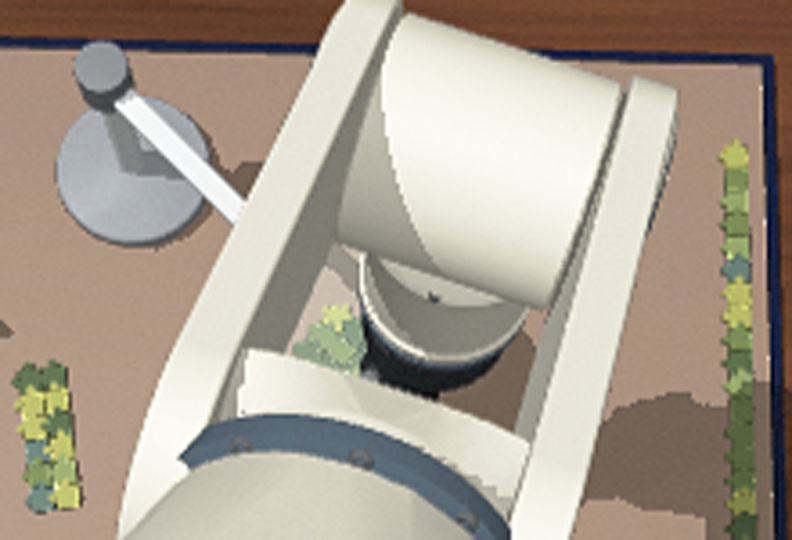

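The top view is blocked by the arm, but the section's yellow tip still shows in its old spot, at crop (340,315). I'll finish the last 2.2°, release, rise and check.

Call:
play_rows:
  rows:
    - {"dp":[-0.02,-0.13,0],"turn":[0,0,-0.18],"fingers":1}
    - {"dp":[-0.02,-0.13,0],"turn":[0,0,-0.18],"fingers":1}
    - {"dp":[0,0,0],"turn":[0,0,0],"fingers":1}
    - {"dp":[0,0,0],"turn":[0,0,0],"fingers":0.6}
    - {"dp":[0,0,0],"turn":[0,0,0],"fingers":0}

```text
clock: 6.27
eef_pos: [564.4, -183.9, 186.1]
tcp_rot: [-3.141, 0.001, -2.449]
contact_force: [-0.4, -0.0, -0.3]
opening: 0.52
grasp_force: 0.0
```

Call:
play_rows:
  rows:
    - {"dp":[0,0,0],"turn":[0,0,0],"fingers":0}
    - {"dp":[0,0,0],"turn":[0,0,0],"fingers":0}
    - {"dp":[0,0,0],"turn":[0,0,0],"fingers":0}
    - {"dp":[0,0,-0.6],"turn":[0,0,0],"fingers":0}
    - {"dp":[0,0,-0.8],"turn":[0,0,0],"fingers":0}

```text
clock: 6.68
eef_pos: [562.1, -183.2, 239.1]
tcp_rot: [3.136, -0.003, -2.448]
contact_force: [0.8, -0.1, 0.6]
opening: 1.001
grasp_force: 0.0
```

Call:
play_rows:
  rows:
    - {"dp":[0,0,-0.8],"turn":[0,0,0],"fingers":0}
    - {"dp":[0,0,-0.8],"turn":[0,0,0],"fingers":0}
    - {"dp":[0,0,-0.3],"turn":[0,0,0],"fingers":0}
    - {"dp":[0,0,0],"turn":[0,0,0],"fingers":0}

```text
clock: 7.02
eef_pos: [565.6, -184.4, 321.0]
tcp_rot: [-3.136, 0.003, -2.448]
contact_force: [0.2, -0.7, -0.0]
opening: 0.999
grasp_force: 0.0
```

```bash
python3 st.py; python3 -c "
from h import *
d=snap('wrist','pics/w2.png')"
```

```text
[ 565.63790369 -184.35622288  320.9962995 ] [-3.13648706  0.00316874 -2.44842681] [ 0.24839656 -0.68733668 -0.04828425] [0.04474265 0.00949062 0.00479685] r 273.5424473100029 ang 3.9528284926312995 left deg 0.3536013254604287 yaw-ang -0.11806999875055713 -2.581521457631585
```

View pics/w2.png

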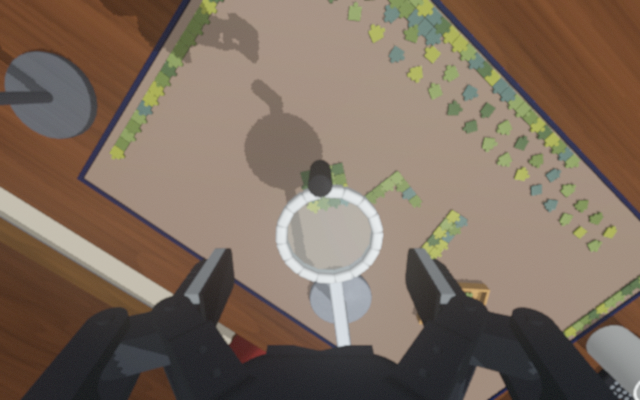

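The wrist view shows the lens at about (330,235) and the square at about (326,187), partly behind the peg. I'll move the arm aside for a clean top view.

Call:
play_rows:
  rows:
    - {"dp":[0.9,0,0],"turn":[0,0,0],"fingers":0}
    - {"dp":[0.9,0,0],"turn":[0,0,0],"fingers":0}
    - {"dp":[0.9,0,0],"turn":[0,0,0],"fingers":0}
    - {"dp":[0.9,0,0],"turn":[0,0,0],"fingers":0}
    - {"dp":[0.9,0,0],"turn":[0,0,0],"fingers":0}

```text
clock: 7.48
eef_pos: [423.5, -299.0, 315.0]
tcp_rot: [3.138, -0.001, -2.448]
contact_force: [0.8, 0.3, -0.4]
opening: 1.002
grasp_force: 0.0
```

Call:
play_rows:
  rows:
    - {"dp":[0.9,0,0],"turn":[0,0,0],"fingers":0}
    - {"dp":[0.9,0,0],"turn":[0,0,0],"fingers":0}
    - {"dp":[0.9,0,0],"turn":[0,0,0],"fingers":0}
    - {"dp":[0.9,0,0],"turn":[0,0,0],"fingers":0}
    - {"dp":[0,0,0],"turn":[0,0,0],"fingers":0}

```text
clock: 7.9
eef_pos: [332.6, -370.0, 314.9]
tcp_rot: [-3.139, -0.043, -2.494]
contact_force: [0.2, -0.5, 0.0]
opening: 1.001
grasp_force: 0.0
```

```bash
python3 -c "
from h import *
d=snap('top','pics/t3.png')
im=cv2.imread('pics/t3.png')[50:200,220:440]; cv2.imwrite('pics/t3c.png',cv2.resize(im,None,fx=3.6,fy=3.6,interpolation=cv2.INTER_CUBIC))"
```

```text
(no output)
```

View pics/t3c.png

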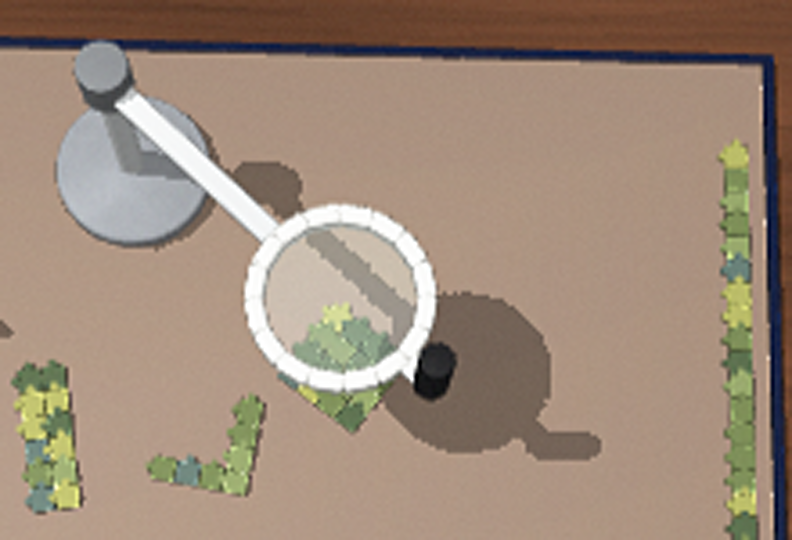

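The lens sits at crop (340,297). The square's tips, (337,303) and (352,432), match the earlier view with the crop offset applied, so it hasn't moved.

```bash
python3 -c "
from h import *
d=r.grab_frame('top')
p=lambda u,v,z: ray(d,220+u/3.6-.4,50+v/3.6-.4,z)
L=p(340,297,168);S=p(345,366,12);print(L,S,np.linalg.norm((L-S)[:2]),r.sense()['qvel'].round(3))"
```

```text
[ 614.3 -133.2  168. ] [ 611.1 -138.9   12. ] 6.5368187981616686 [ 0.023  0.001 -0.014  0.009  0.002 -0.001]
```

The lens is about 6.5 mm from the square's centre, most of it radial, and the limit is 20 mm. The gripper is clear.

```bash
python3 -c "
from rig import r
print(r.sign_off())"
```

```text
the job is handed in; nothing more can be done
None
```

The magnifier now stands with its lens about 6.5 mm from the centre of the square section (limit 20 mm), the section hasn't visibly moved, the gripper is clear, and the job is handed in; no verdict came back.

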